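Load the rivet pot and put its cover back

ROBOT

A 7-joint arm with a two-finger parallel gripper is mounted at the origin on the work surface. World frame = base frame: x ahead of the robot, y to its left, z up, the work surface at z = 0. Lengths are in m, angles in rad, forces in N, time in s.
With the tool pointing down it reaches from about 0.35 to 0.9 m from the base axis. Payload 19.9 kg.
Tool frame: the origin (TCP) lies at the very end of the fingers, on their centre line; the grasp point (between the pads) lies arm.grasp_offset behind it (arm.grasp_offset is the distance from the TCP to the grasp point, in m); z points along the fingers, y is the line along which they close (so a half turn about z gives the same grasp; the last joint's range is limited). The gripper opens to 85 mm and grips with 20 to 120 N. Pads are 22 mm wide; open, the fingers measure 114 mm over their backs; the gripper's body (76 mm by 85 mm) begins 54 mm behind the grasp point. The pads swing forward as they close: fully open they stand 13 mm farther back than shut.
Start: joints at [1.123, 0.417, -0.01, 1.614, 0.005, 1.111, -0.053], TCP at [0.247, -0.574, 0.231] pointing down, gripper open.
Joint ranges: [-2.81, 2.81], [-0.39, 2.02], [-1.27, 1.25], [0.06, 2.57], [-1.19, 4.33], [0.19, 2], [-2.82, 2.82]. Speed limits (rad/s): [1.89, 1.89, 2.39, 2.39, 3.01, 3.01, 3.01].

INTERFACE

Orientations are given as a rotation vector (axis times angle).
In Python, from workcell import state, imaging, arm, search_frame, silhouettes gives the robot as it stands.
- The arm moves only by the shell command python3 -m creep 'ROWS' [FORCE]. ROWS is JSON, a list of rows, each a list of 7 numbers: the turn, a rotation vector about the tool's x, y, z each as a share of 120 degrees, from -1 to 1, then the shift along the tool's x, y, z each as a share of 0.3 m, from -1 to 1, then the opening, from -1 (shut) to 1 (fully open). A call has 1 to 20 rows; each row shifts and turns the commanded pose from where the row before left it, along the tool's axes as they then stand; what a row does not reach is not made up. A row lasts 1/12 s, in which the tool goes at most 41.7 mm and 7.16 degrees, less where a joint would pass 70% of its speed; a pose out of reach is approached as far as the arm can. A call with a number of a shift or a turn outside -1 to 1 is refused whole. A call with a gripper value outside its range is refused whole. The fingers move at their own pace and stop on an object; FORCE is the grip in N (left out, the last holds). Time passes only in rows, so rows that do not move let the fingers close. It gives the time, the measured TCP pose, the force, the opening and the grip force at its end, in the units of the state.
- state(): the state, without advancing time (a new reading comes with each control period).
- imaging.grab_frame(name): name is "side" or "top"; returns a dict with "frame" (420x560x3 uint8, blue, green, red), "vfov" (degrees; the focal length in pixels is half the picture's height over the tangent of half this angle, whatever the lens; pixels are square), "cx", "cy" (the principal point, pixels), "world_from_camera" (4x4, takes a point from camera to world coordinates). Camera axes: x right, y down, z forward; pixel columns grow to the right and rows downward; lengths in m; the calibration is good to about 2 mm. A picture is of the moment at which its call begins. There is no depth.
- arm.job_done(): hands the job in; it is judged then, once.
Trained networks look in the newest picture that a camera, given by its name, has taken for a name from the list of things; names that differ only in an ending like _2 or _b are one class to them, and where a whole thing is asked for, a point or a joint stands for the part that bears it (a point fixed in the world has none). Each returns a list of dicts, best first, with "score" (0 to 1); they miss things now and then, are a little off and sometimes report something else, mostly with a low value. They report only what shows in the picture. A call takes as long as a camera call. They do not tell look-alikes from the thing itself.
- search_frame(camera, query): "centre" ([x, y, z] in m, in the coordinates of the camera as it stood for that picture, good to about 4 mm: the middle of the surface that is visible of it).
- silhouettes(camera, query): "region" (420x560 bool, what is visible of it).
The state is a dict: "clock": time; "joint_positions": joint angles; "qd": joint speeds; "tau": joint torques, N m; "eef_pos": TCP position; "tcp_rot": TCP orientation; "wrist_force": force on the tool from outside, world axes, zero at the start; "moment": the same for the moment, N m; "finger_gap": opening from 0.0 (shut) to 1.0 (fully open); "grasp_force": force on a finger pad.
Only numpy, scipy, OpenCV 4.12 (cv2) and the standard library are available. Lean on these libraries where they do the work, as an engineer would, in place of code of your own. Each camera call takes 0.05 s, during which the arm holds its last target. There are 200 camera calls.

TASK

Lift the loose cover off the green rivet pot and lay it flat, knob up, in the brass-rimmed cover holder. Then put every steel rivet from the galvanised tray into the pot, and finally set the cover back on the pot so that it sits fully seated and level on the rim. Leave the dolly block, drift, punch, oil can, gauge and hammer where they are.

Things in the scene. Friction and masses are not known exactly. Their poses are not given: they have to be found in the camera images.
- cover: Loose round pot cover, 280 g. From below: locating boss 84 mm across (76 at its chamfered foot), 8 mm deep; steel disc 104 mm across, 4 mm thick; black upright cylindrical knob 28 mm across, 30 mm tall; 42 mm in all. Origin at the centre of the boss's underside, z up towards the knob (disc underside at z 8 mm, knob from 12 to 42 mm). Starts on the pot.
- pot_rim (a point): Centre of the mouth of the fixed green rivet pot, level with its rim, z up. The pot is 100 mm across outside, about 92 mm inside, 80 mm tall (rim 80 mm above the bench) and 75 mm deep. With the cover seated its disc rests on the rim with the boss inside, so the cover's origin is 8 mm below this point.
- holder_seat (a point): Centre of the flat floor of the fixed cover holder, 12 mm above the bench, z up: a dark wooden disc 140 mm across with a brass ring rim on it, 120 mm across inside, 132 mm outside, 14 mm high. The cover lies inside the ring with its boss on this floor.
- tray: Fixed shallow galvanised tray at the foot of the wooden chute, 220 mm along its x, 320 mm along its y, walls 18 mm high and 4 mm thick, floor 4 mm thick. Origin at the centre of its underside on the bench, z up. The chute (150 mm wide) rises from the edge at +y, at 22 degrees, away from the tray.
- rivet1: Chunky flat-headed steel rivet, 70 g: head a disc 26 mm across and 7 mm thick, plain shank 18 mm across and 22 mm long, 29 mm long overall. Origin at the middle of the head's flat outer face; its z axis runs along the shank away from the head. Starts standing on its head, shank up, in the tray; may be absent.
- rivet2: Chunky flat-headed steel rivet, 70 g: head a disc 26 mm across and 7 mm thick, plain shank 18 mm across and 22 mm long, 29 mm long overall. Origin at the middle of the head's flat outer face; its z axis runs along the shank away from the head. Starts standing on its head, shank up, in the tray; may be absent.
- rivet3: Chunky flat-headed steel rivet, 70 g: head a disc 26 mm across and 7 mm thick, plain shank 18 mm across and 22 mm long, 29 mm long overall. Origin at the middle of the head's flat outer face; its z axis runs along the shank away from the head. Starts standing on its head, shank up, in the tray; may be absent.
- rivet4: Chunky flat-headed steel rivet, 70 g: head a disc 26 mm across and 7 mm thick, plain shank 18 mm across and 22 mm long, 29 mm long overall. Origin at the middle of the head's flat outer face; its z axis runs along the shank away from the head. Starts standing on its head, shank up, in the tray; may be absent.
- rivet5: Chunky flat-headed steel rivet, 70 g: head a disc 26 mm across and 7 mm thick, plain shank 18 mm across and 22 mm long, 29 mm long overall. Origin at the middle of the head's flat outer face; its z axis runs along the shank away from the head. Starts standing on its head, shank up, in the tray; may be absent.
- rivet6: Chunky flat-headed steel rivet, 70 g: head a disc 26 mm across and 7 mm thick, plain shank 18 mm across and 22 mm long, 29 mm long overall. Origin at the middle of the head's flat outer face; its z axis runs along the shank away from the head. Starts standing on its head, shank up, in the tray; may be absent.
- rivet7: Chunky flat-headed steel rivet, 70 g: head a disc 26 mm across and 7 mm thick, plain shank 18 mm across and 22 mm long, 29 mm long overall. Origin at the middle of the head's flat outer face; its z axis runs along the shank away from the head. Starts standing on its head, shank up, in the tray; may be absent.
- rivet8: Chunky flat-headed steel rivet, 70 g: head a disc 26 mm across and 7 mm thick, plain shank 18 mm across and 22 mm long, 29 mm long overall. Origin at the middle of the head's flat outer face; its z axis runs along the shank away from the head. Starts standing on its head, shank up, in the tray; may be absent.
- dolly: Bystander, leave where it is. Brass dolly block, 60 x 45 x 38 mm; origin at the centre of its underside.
- drift: Bystander, leave where it is. Steel tapered drift lying along its x axis, 150 mm long, 14 mm thick; origin at the centre of its underside.
- punch: Bystander, leave where it is. Hand punch with a red fibre handle lying along its x axis, 160 mm long, 22 mm thick; origin at the centre of its underside.
- oiler: Bystander, leave where it is. Copper oil can with an upright tapered spout, 64 mm across, 145 mm tall; origin at the centre of its underside.
- gauge: Bystander, leave where it is. Flat dark steel gauge plate, 40 x 90 x 6 mm; origin at the centre of its underside.
- hammer: Bystander, leave where it is. Hammer lying along its x axis, 260 mm long, handle to its -x end; origin at about the middle of its length, underneath.
There are look-alikes about, which are no part of the job. Leave any black, blue or red look-alike of the rivet3 alone.

How it is judged:
On the way, in this order (a step that is already met when the one before it is completed fails the run):
1. The cover lies flat in the cover holder, released (horizontal distance between cover and holder_seat below 0.012 m and z of cover in the frame of holder_seat between -0.004 and 0.004 m and angle between cover's own z axis and vertical below 0.07 rad and contact force between the fingers and cover below 0.2 N), for 0.2 s.
2. Every rivet present is in the pot (horizontal distance between each of rivet1, rivet2, rivet3, rivet4, rivet5, rivet6, rivet7, rivet8 and pot_rim below 0.046 m and z of each of rivet1, rivet2, rivet3, rivet4, rivet5, rivet6, rivet7, rivet8 in the frame of pot_rim below -0.008 m), for 0.2 s.
At the end, for the whole second after the job is handed in: Every rivet present lies in the pot below the rim, and the cover is released and at rest on the pot: centred on the rim within 7 mm, down within about 2.5 mm of fully seated, tilted less than 0.045 rad (all of step 2 and horizontal distance between cover and pot_rim below 0.007 m and z of cover in the frame of pot_rim between -0.011 and -0.0055 m and angle between cover's own z axis and vertical below 0.045 rad and contact force between the fingers and cover below 0.2 N and linear speed of cover below 0.02 m/s); the robot touches nothing.
It fails at once if A bystander (dolly, drift, punch, oil can, gauge or hammer) is moved more than 3 cm (distance of any of dolly, drift, punch, oiler, gauge, hammer from where it was at the start of the episode above 0.03 m).
Of rivet1, rivet2, rivet3, rivet4, rivet5, rivet6, rivet7, rivet8 only 4 to 6 are there at a start; the rules pass over those that are not, and their reading is None.
At some moment in a run one of rivet1, rivet2, rivet3, rivet4, rivet5, rivet6, rivet7, rivet8 may be knocked a few centimetres aside while the robot is not near it.
Once in a run the grip may slacken for a moment while it holds something.
It also fails if it takes over 210 s, if anything falls off the work surface, if the arm or the gripper's body presses on something with over 40 N, if the wrist force passes 120 N, or if a joint passes its speed limit or range.

## Working session

There is one attempt and no reset: what is moved stays moved. The work goes in short steps, Python scripts to look and compute and a shell command to move; the robot and the scene stay as the last step left them, time stands still between calls to the robot, and variables do not carry over. Pictures are saved under pics/ and viewed, at most 14 in all, crops included, and the job is handed in when it is done.

```bash
ls; mkdir -p pics; cat > h.py <<'E'
import numpy as np, cv2
from workcell import state, imaging, arm, search_frame, silhouettes
def grab(n,save=None):
    f=imaging.grab_frame(n)
    if save: cv2.imwrite('pics/'+save,f['frame'])
    return f
def toW(f,c): return (np.array(f['world_from_camera'])@np.append(c,1))[:3]
def foc(f): return f['frame'].shape[0]/2/np.tan(np.radians(f['vfov'])/2)
def proj(f,p):
    c=np.linalg.inv(f['world_from_camera'])@np.append(p,1); k=foc(f)
    return np.array([f['cx']+k*c[0]/c[2], f['cy']+k*c[1]/c[2]])
def ray(f,u,v,z):
    T=np.array(f['world_from_camera']); d=T[:3,:3]@np.array([(u-f['cx'])/foc(f),(v-f['cy'])/foc(f),1]); o=T[:3,3]
    return o+d*(z-o[2])/d[2]
E
python3 - <<'E'
from h import *
np.set_printoptions(precision=4,suppress=True)
print(state(), arm.grasp_offset)
for n in ['top','side']:
    f=grab(n,n+'0.png'); print(n,f['vfov'],f['cx'],f['cy'],f['world_from_camera'])
    for q in ['cover','pot_rim','holder_seat','tray','rivet1','oiler','dolly','hammer','drift','punch','gauge']:
        try:
            for d in search_frame(n,q): 
                w=toW(f,d['centre']); print(q,round(d['score'],2),w,proj(f,w).round())
        except Exception as e: print(q,e)
E
```

```text
pics
{'clock': 0.0, 'joint_positions': array([ 1.1224,  0.418 , -0.0103,  1.6142,  0.0047,  1.1107, -0.053 ]), 'qd': array([ 0.0012,  0.0012,  0.0009,  0.0004,  0.0006, -0.0006, -0.0008]), 'tau': array([ -0.0005, -86.4463,   0.6782, -43.4916,   0.019 ,   0.0073,
        -0.0001]), 'eef_pos': array([ 0.2472, -0.5737,  0.2307]), 'tcp_rot': array([-3.0756, -0.6344,  0.0006]), 'wrist_force': array([ 0.2508, -0.0135,  0.6483]), 'moment': array([-0.0325,  0.0521,  0.0247]), 'grasp_force': 0.0, 'finger_gap': 1.0025486339023717} 0.0187
top 57.00173422448058 278.6343746383313 212.2299504335942 [[ 0.014  -0.9832  0.1818  0.3901]
 [-0.9995 -0.019  -0.0261 -0.1068]
 [ 0.0292 -0.1813 -0.983   1.1198]
 [ 0.      0.      0.      1.    ]]
cover 0.78 [ 0.5561 -0.3152  0.0785] [344. 223.]
pot_rim 0.73 [ 0.5221 -0.2776  0.0368] [329. 237.]
pot_rim 0.37 [ 0.5879 -0.4614  0.005 ] [389. 217.]
holder_seat 0.64 [ 0.5273 -0.0843  0.0125] [260. 235.]
tray 0.57 [0.5288 0.3622 0.0044] [105. 232.]
tray 0.25 [ 0.5884 -0.4594  0.0068] [388. 217.]
rivet1 0.63 [0.5602 0.2575 0.0192] [141. 221.]
rivet1 0.62 [0.4858 0
[... 1206 characters left out ...]
0.4813 0.1497 0.0222] [298. 308.]
rivet1 0.62 [0.3682 0.196  0.016 ] [350. 332.]
rivet1 0.6 [0.4927 0.2056 0.0182] [289. 328.]
rivet1 0.59 [0.4562 0.0595 0.0164] [313. 283.]
rivet1 0.51 [0.5773 0.3168 0.0182] [239. 366.]
rivet1 0.48 [0.5582 0.2666 0.0151] [253. 348.]
rivet1 0.47 [0.4907 0.3141 0.0202] [283. 370.]
rivet1 0.47 [0.3625 0.2678 0.0172] [351. 359.]
rivet1 0.31 [ 0.6923 -0.1781  0.0317] [234. 211.]
oiler 0.64 [0.7507 0.0518 0.0462] [189. 259.]
dolly 0.77 [ 0.689  -0.1796  0.0327] [236. 210.]
hammer 0.74 [ 0.5491 -0.5573  0.0173] [302. 153.]
drift 0.75 [ 0.7155 -0.0344  0.0098] [213. 250.]
punch 0.49 [ 0.7086 -0.3494  0.0158] [241. 183.]
gauge 0.42 [0.7536 0.0496 0.044 ] [188. 259.]
```

```bash
python3 - <<'E'
import cv2
t=cv2.imread('pics/top0.png'); s=cv2.imread('pics/side0.png')
cv2.imwrite('pics/t0b.png',cv2.resize(t[130:330,60:260],(600,600),interpolation=2))
cv2.imwrite('pics/s0b.png',cv2.resize(s[250:400,180:380],(800,600),interpolation=2))
E
```

```text
(no output)
```

View pics/top0.png

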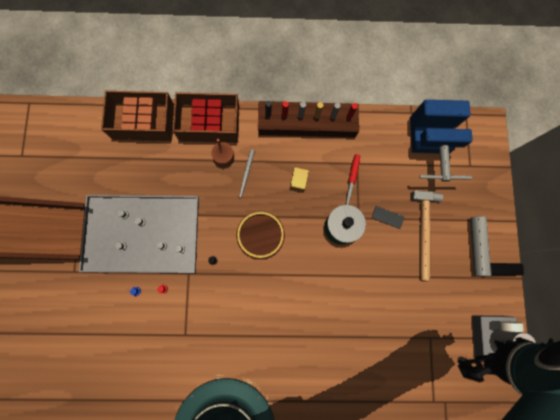

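View pics/s0b.png

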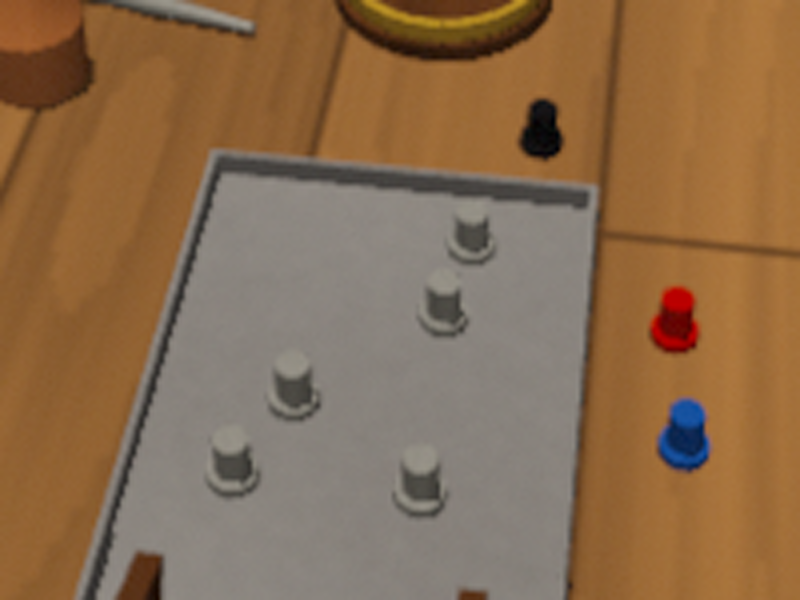

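View pics/t0b.png

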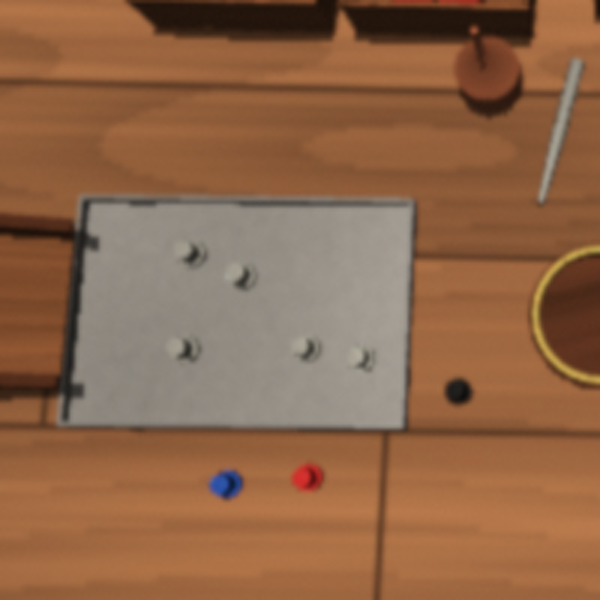

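The top and side views show five steel rivets in the tray, at top-view pixels (123,214), (140,221), (120,246), (162,246) and (181,249). The black (213,260), blue (135,291) and red (162,289) look-alikes are all outside the tray, so I'll leave them alone. The pot and cover are at (346,224) and the holder at (260,235).

```bash
cat >> h.py <<'E'
from scipy.optimize import least_squares
RIV=[(.013,0,.007),(.009,.007,.029)]; COV=[(.052,.008,.012),(.014,.012,.042)]
def render(f,parts,p):
    m=np.zeros((1680,2240),np.uint8); a=np.linspace(0,2*np.pi,48)
    for r,z0,z1 in parts:
        P=[proj(f,[p[0]+r*np.cos(t),p[1]+r*np.sin(t),p[2]+z]) for z in (z0,z1) for t in a]
        cv2.fillConvexPoly(m,cv2.convexHull(((np.array(P)+.5)*4).astype(np.int32)),1)
    return m
def cen(m,s=1):
    M=cv2.moments(m.astype(np.uint8),True); return np.array([M['m10']/M['m00'],M['m01']/M['m00']])/s-(.5 if s>1 else 0)
def locate(obs,parts,p0,z):
    """obs: list of (frame, centroid px)"""
    r=lambda q: np.concatenate([cen(render(f,parts,[q[0],q[1],z]),4)-c for f,c in obs])
    s=least_squares(r,p0,diff_step=3e-3); return s.x, s.fun
def cents(n,q,smin=.3): return [(d['score'],cen(d['region']),int(d['region'].sum())) for d in silhouettes(n,q) if d['score']>smin]
def findall(q,parts,z,tops='',gate=.03,f=None):
    """match per-camera single fits"""
    out={}
    F={}
    for n in ['top','side']:
        F[n]=grab(n); L=[]
        for s,c,A in cents(n,q):
            x,_=locate([(F[n],c)],parts,ray(F[n],*c,z+.012)[:2],z); L.append((x,c,s,A))
        out[n]=L
    return F,out
E
python3 - <<'E'
from h import *
np.set_printoptions(precision=4,suppress=True)
for q,P,z in [('rivet1',RIV,.004),('cover',COV,.072)]:
    F,o=findall(q,P,z)
    for n in o:
        for x,c,s,A in o[n]: print(q,n,x,c.round(1),round(s,2),A)
# brass ring
for n in F:
    h=cv2.cvtColor(F[n]['frame'],cv2.COLOR_BGR2HSV); m=cv2.inRange(h,(18,120,70),(35,255,255))
    c0=proj(F[n],[.527,-.08,.02]).astype(int); k=np.zeros_like(m); cv2.circle(k,tuple(int(v) for v in c0),50,255,-1); m&=k
    pts=cv2.findNonZero(m); e=cv2.fitEllipse(cv2.convexHull(pts)); print('holder',n,e,ray(F[n],*e[0],.024))
E
```

```text
rivet1 top [0.5806 0.3112] [122.9 214. ] 0.59 79
rivet1 top [0.3714 0.1864] [161.8 288.8] 0.57 90
rivet1 top [0.4836 0.1433] [179.9 248.8] 0.48 69
rivet1 top [0.5591 0.2624] [139.5 221.8] 0.42 77
rivet1 top [0.3618 0.2594] [135.  291.9] 0.37 66
rivet1 side [0.364  0.2647] [350.5 358.4] 0.75 178
rivet1 side [0.5602 0.2614] [252.5 346.2] 0.72 169
rivet1 side [0.5801 0.3109] [237.7 364.9] 0.61 181
rivet1 side [0.49   0.3093] [283.9 369.6] 0.59 197
rivet1 side [0.3702 0.1891] [348.6 329.2] 0.51 158
rivet1 side [0.4829 0.1451] [297.3 308.5] 0.5 165
rivet1 side [0.4916 0.1949] [290.5 325.1] 0.43 131
cover top [ 0.5549 -0.3189] [346.  223.3] 0.91 1118
cover top [ 0.6954 -0.3413] [353.  173.8] 0.37 305
cover side [ 0.5534 -0.3206] [291.6 171.9] 0.73 584
cover side [ 0.6837 -0.2437] [241.3 182.6] 0.5 280
holder top ((259.9869689941406, 234.44613647460938), (45.98846435546875, 46.16857147216797), 23.404762268066406) [ 0.5274 -0.0837  0.024 ]
holder side ((280.99908447265625, 229.61485290527344), (51.19709777832031, 76.77671813964844), 125.83702087402344) [ 0.5565 -0.1225  0.024 ]
```

Cover at about (0.554, -0.320), holder at (0.527, -0.084). First I'll turn the tool so its y axis lies along world x.

```bash
python3 -m creep '[[0,0,-0.0555,0,0,0,1],[0,0,-0.0555,0,0,0,1],[0,0,-0.0555,0,0,0,1],[0,0,-0.0555,0,0,0,1],[0,0,-0.0555,0,0,0,1],[0,0,-0.0555,0,0,0,1],[0,0,-0.0555,0,0,0,1],[0,0,-0.0555,0,0,0,1],[0,0,-0.0555,0,0,0,1],[0,0,-0.0555,0,0,0,1],[0,0,0,0,0,0,1],[0,0,0,0,0,0,1]]' 40
cat >> h.py <<'E'
def to(x,y,z):
    from scipy.spatial.transform import Rotation as R
    s=state(); M=R.from_rotvec(s['tcp_rot']).as_matrix(); d=M.T@(np.array([x,y,z])-s['eef_pos'])/.3
    print('total share',d.round(3),'q7',s['joint_positions'].round(2),'M',M.round(3).tolist(), 'eef',s['eef_pos'].round(4), 't',round(s['clock'],1))
E
python3 -c "
from h import *
to(.554,-.320,.20)"
```

```text
clock: 2.6
eef_pos: [0.2471, -0.574, 0.2312]
tcp_rot: [-2.228, -2.215, -0.0]
wrist_force: [-0.5, -0.8, -0.5]
finger_gap: 1.001
grasp_force: 0.0
total share [0.852 1.018 0.104] q7 [ 1.29  0.43 -0.23  1.61  0.11  1.12  1.03] M [[0.006, 1.0, 0.0], [1.0, -0.006, 0.0], [0.0, 0.0, -1.0]] eef [ 0.2471 -0.574   0.2312] t 2.6
```

```bash
python3 -m creep '[[0,0,0,0.071,0.085,0.0087,1],[0,0,0,0.071,0.085,0.0087,1],[0,0,0,0.071,0.085,0.0087,1],[0,0,0,0.071,0.085,0.0087,1],[0,0,0,0.071,0.085,0.0087,1],[0,0,0,0.071,0.085,0.0087,1],[0,0,0,0.071,0.085,0.0087,1],[0,0,0,0.071,0.085,0.0087,1],[0,0,0,0.071,0.085,0.0087,1],[0,0,0,0.071,0.085,0.0087,1],[0,0,0,0.071,0.085,0.0087,1],[0,0,0,0.071,0.085,0.0087,1],[0,0,0,0,0,0,1],[0,0,0,0,0,0,1]]' 40
python3 -c "
from h import *
to(.554,-.320,.090)"
```

```text
clock: 3.77
eef_pos: [0.555, -0.3168, 0.1996]
tcp_rot: [-2.223, -2.219, -0.001]
wrist_force: [0.2, -0.7, 0.6]
finger_gap: 1.003
grasp_force: 0.0
total share [-0.011 -0.003  0.365] q7 [ 0.72  0.49 -0.35  1.6   0.18  1.08  0.33] M [[0.002, 1.0, -0.0], [1.0, -0.002, 0.001], [0.001, -0.0, -1.0]] eef [ 0.555  -0.3168  0.1996] t 3.8
```

```bash
python3 -m creep '[[0,0,0,-0.011,-0.003,0.06,1],[0,0,0,0,0,0.06,1],[0,0,0,0,0,0.06,1],[0,0,0,0,0,0.06,1],[0,0,0,0,0,0.06,1],[0,0,0,0,0,0.06,1],[0,0,0,0,0,0,1],[0,0,0,0,0,0,1]]' 40
python3 -c "
from h import *
to(.554,-.320,.090)
f=grab('side'); cv2.imwrite('pics/s1.png',cv2.resize(f['frame'][80:230,190:390],(800,600)))"
```

```text
clock: 4.43
eef_pos: [0.5519, -0.3228, 0.0917]
tcp_rot: [-2.226, -2.215, 0.001]
wrist_force: [0.4, 0.2, -0.2]
finger_gap: 1.002
grasp_force: 0.0
total share [0.01  0.007 0.006] q7 [ 0.71  0.62 -0.32  1.67  0.23  0.89  0.3 ] M [[0.005, 1.0, -0.001], [1.0, -0.005, 0.0], [0.0, -0.001, -1.0]] eef [ 0.5519 -0.3228  0.0917] t 4.4
```

View pics/s1.png

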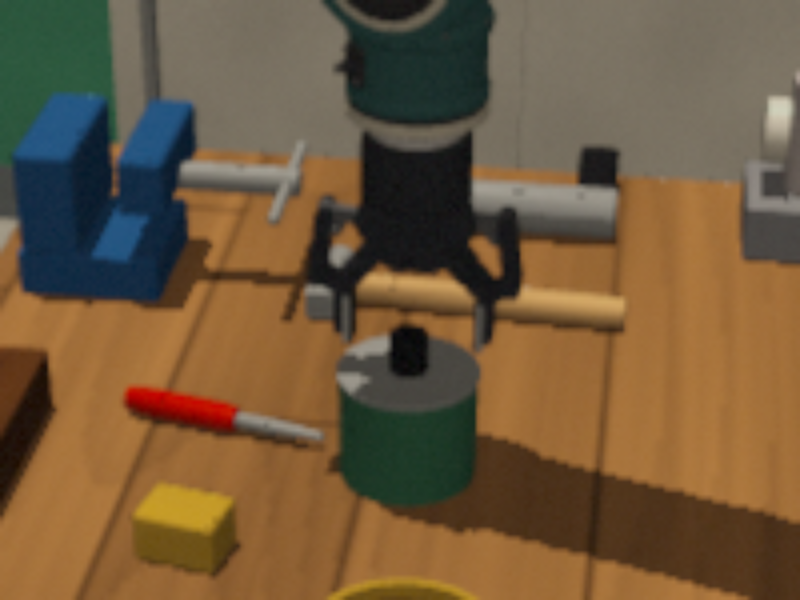

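The open fingers straddle the knob, with the gripper centre at crop pixel 415 and the knob at 408. I'll nudge it slightly and close.

```bash
python3 -m creep '[[0,0,0,0.009,0.008,0.004,1],[0,0,0,0,0,0,1],[0,0,0,0,0,0,-1],[0,0,0,0,0,0,-1],[0,0,0,0,0,0,-1],[0,0,0,0,0,0,-1],[0,0,0,0,0,0,-1],[0,0,0,0,0,0,-1],[0,0,0,0,0,0,-1],[0,0,0,0,0,0,-1],[0,0,0,0,0,0,-1],[0,0,0,0,0,0,-1]]' 60
python3 -c "
from h import *
for i in range(6):
    to(.554,-.320,.090); grab('top') if i<5 else 0"
```

```text
clock: 5.48
eef_pos: [0.5552, -0.3196, 0.0911]
tcp_rot: [2.223, 2.219, -0.0]
wrist_force: [-1.2, 1.4, 6.6]
finger_gap: 0.311
grasp_force: 58.8
total share [-0.001 -0.004  0.004] q7 [ 0.7   0.62 -0.32  1.67  0.24  0.89  0.29] M [[0.002, 1.0, 0.0], [1.0, -0.002, -0.0], [-0.0, 0.0, -1.0]] eef [ 0.5552 -0.3196  0.0911] t 5.5
total share [-0.001 -0.004  0.004] q7 [ 0.7   0.62 -0.32  1.67  0.24  0.89  0.29] M [[0.002, 1.0, 0.0], [1.0, -0.002, -0.0], [-0.0, 0.0, -1.0]] eef [ 0.5552 -0.3196  0.0911] t 5.5
total share [-0.001 -0.004  0.004] q7 [ 0.7   0.62 -0.32  1.67  0.24  0.89  0.29] M [[0.002, 1.0, 0.0], [1.0, -0.002, -0.0], [-0.0, 0.0, -1.0]] eef [ 0.5552 -0.3196  0.0911] t 5.6
total share [-0.001 -0.004  0.004] q7 [ 0.7   0.62 -0.32  1.67  0.24  0.89  0.29] M [[0.002, 1.0, -0.0], [1.0, -0.002, -0.0], [-0.0, -0.0, -1.0]] eef [ 0.5552 -0.3196  0.0911] t 5.6
total share [-0.001 -0.004  0.004] q7 [ 0.7   0.62 -0.32  1.67  0.24  0.89  0.29] M [[0.002, 1.0, -0.0], [1.0, -0.002, -0.0], [-0.0, -0.0, -1.0]] eef [ 0.5552 -0.3196  0.0911] t 5.7
total share [-0.002 -0.004  0.004] q7 [ 0.7   0.62 -0.32  1.67  0.24  0.89  0.29] M [[0.002, 1.0, 0.0], [1.0, -0.002, -0.0], [-0.0, 0.0, -1.0]] eef [ 0.5552 -0.3195  0.0911] t 5.7
```

```bash
python3 -m creep '[[0,0,0,0,0,-0.02,-1],[0,0,0,0,0,-0.04,-1],[0,0,0,0,0,-0.05,-1],[0,0,0,0,0,-0.05,-1],[0,0,0,0,0,-0.05,-1],[0,0,0,0,0,-0.04,-1],[0,0,0,0,0,0,-1],[0,0,0,0,0,0,-1],[0,0,0,0,0,0,-1]]' 80
python3 -c "
from h import *
to(.5275,-.083,.155); print(state()['grasp_force'],state()['finger_gap'])"
```

```text
clock: 6.48
eef_pos: [0.5548, -0.3193, 0.165]
tcp_rot: [-2.222, -2.219, 0.001]
wrist_force: [-0.1, 0.7, -2.9]
finger_gap: 0.302
grasp_force: 78.8
total share [ 0.788 -0.092  0.034] q7 [ 0.72  0.53 -0.34  1.62  0.2   1.02  0.32] M [[0.002, 1.0, -0.001], [1.0, -0.002, 0.0], [0.0, -0.001, -1.0]] eef [ 0.5548 -0.3193  0.165 ] t 6.5
78.83371710777283 0.30205659597280204
```

```bash
python3 -m creep '[[0,0,0,0.03,-0.004,0.003,-1],[0,0,0,0.05,-0.006,0.003,-1],[0,0,0,0.07,-0.008,0.003,-1],[0,0,0,0.08,-0.01,0.003,-1],[0,0,0,0.08,-0.01,0.003,-1],[0,0,0,0.08,-0.01,0.003,-1],[0,0,0,0.08,-0.01,0.003,-1],[0,0,0,0.08,-0.01,0.003,-1],[0,0,0,0.08,-0.01,0.003,-1],[0,0,0,0.07,-0.006,0.003,-1],[0,0,0,0.05,-0.005,0.003,-1],[0,0,0,0.038,-0.003,0.001,-1],[0,0,0,0,0,0,-1],[0,0,0,0,0,0,-1],[0,0,0,0,0,0,-1]]'
python3 -c "
from h import *
to(.5275,-.083,.0325); print(state()['grasp_force'],state()['finger_gap'])
f=grab('side'); cv2.imwrite('pics/s2.png',cv2.resize(f['frame'][130:280,190:390],(800,600)))"
```

```text
clock: 7.73
eef_pos: [0.5278, -0.0835, 0.1554]
tcp_rot: [-2.224, -2.219, 0.0]
wrist_force: [-0.1, -0.2, -3.5]
finger_gap: 0.295
grasp_force: 78.9
total share [ 0.002 -0.001  0.41 ] q7 [ 0.45  0.38 -0.42  1.9   0.19  0.91 -0.07] M [[0.002, 1.0, -0.0], [1.0, -0.002, -0.0], [-0.0, -0.0, -1.0]] eef [ 0.5278 -0.0835  0.1554] t 7.7
78.89388084411621 0.2952584787548899
```

View pics/s2.png

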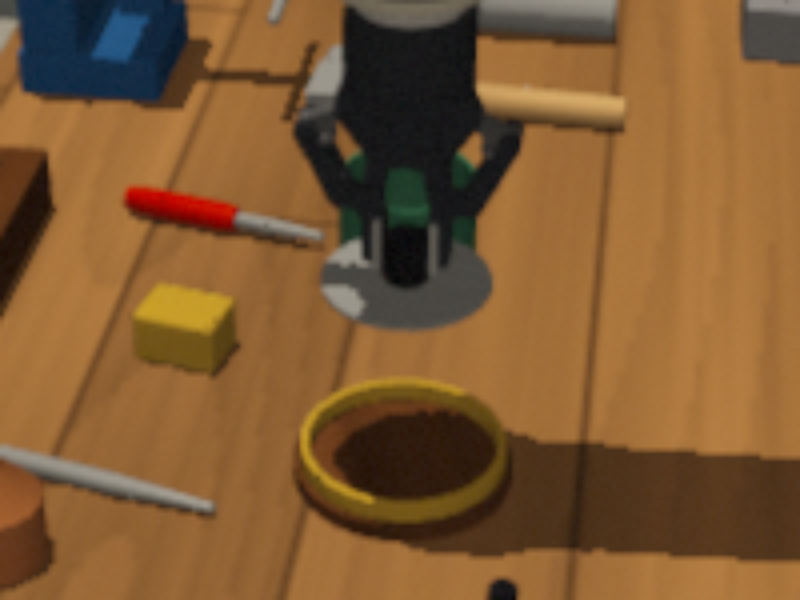

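The cover hangs level, knob up, over the ring (crop centre about (404,450)). Lowering it.

```bash
python3 -c "
from h import *
f=grab('side'); print(ray(f,190+404/4,130+450/4,.026))"
python3 -m creep '[[0,0,0,0,0,0.05,-1],[0,0,0,0,0,0.06,-1],[0,0,0,0,0,0.07,-1],[0,0,0,0,0,0.07,-1],[0,0,0,0,0,0.06,-1],[0,0,0,0,0,0.04,-1],[0,0,0,0,0,0.03,-1],[0,0,0,0,0,0.02,-1],[0,0,0,0,0,0.01,-1],[0,0,0,0,0,0,-1],[0,0,0,0,0,0,-1]]'
python3 -c "
from h import *
to(.5275,-.083,.0315); print(state()['wrist_force'])"
```

```text
[ 0.52373371 -0.06992126  0.026     ]
clock: 8.75
eef_pos: [0.5284, -0.0831, 0.0331]
tcp_rot: [2.223, 2.219, 0.001]
wrist_force: [-0.1, -0.1, -2.0]
finger_gap: 0.297
grasp_force: 79.0
total share [ 0.    -0.003  0.005] q7 [ 0.38  0.56 -0.35  1.96  0.3   0.66 -0.16] M [[0.002, 1.0, 0.001], [1.0, -0.002, -0.0], [-0.0, 0.001, -1.0]] eef [ 0.5284 -0.0831  0.0331] t 8.8
[-0.07980549 -0.09326237 -2.04238895]
```

```bash
python3 -c "
from h import *
f=grab('side'); a=cv2.resize(f['frame'][200:290,230:350],(400,300)); g=grab('top'); b=cv2.resize(g['frame'][190:280,200:320],(400,300))
cv2.imwrite('pics/s3.png',np.hstack([a,b]))"
```

```text
(no output)
```

View pics/s3.png

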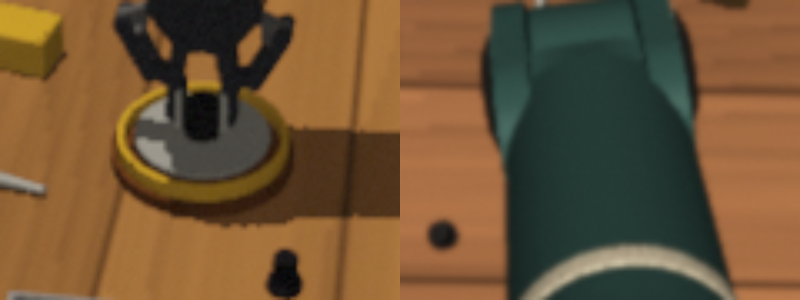

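The cover sits inside the ring, a couple of mm towards +x, which is within tolerance. Lowering the rest and releasing.

```bash
python3 -m creep '[[0,0,0,0,-0.004,0.006,-1],[0,0,0,0,-0.002,0.002,-1],[0,0,0,0,0,0,-1],[0,0,0,0,0,0,-1],[0,0,0,0,0,0,0],[0,0,0,0,0,0,0],[0,0,0,0,0,0,0],[0,0,0,0,0,0,0],[0,0,0,0,0,0,0],[0,0,0,0,0,0,0]]'
python3 -c "
from h import *
to(.5275,-.083,.0315)"
python3 -m creep '[[0,0,0,0,0,-0.05,0],[0,0,0,0,0,-0.08,0],[0,0,0,0,0,-0.1,0],[0,0,0,0,0,-0.1,0],[0,0,0,0.05,0,-0.1,0],[0,0,0,0.1,0,0,0],[0,0,0,0.1,0,0,0],[0,0,0,0.1,0,0,0],[0,0,0,0.1,0,0,0],[0,0,0,0.1,0,0,0],[0,0,0,0,0,0,0],[0,0,0,0,0,0,0]]'
python3 - <<'E'
from h import *
np.set_printoptions(precision=4,suppress=True)
for q,P,z in [('rivet1',RIV,.004),('cover',COV,.012)]:
    F,o=findall(q,P,z)
    for n in o:
        for x,c,s,A in o[n]: print(q,n,x,c.round(1),round(s,2),A)
to(.4832,.1443,.1)
cv2.imwrite('pics/s4.png',F['side']['frame'])
E
```

```text
clock: 9.68
eef_pos: [0.5261, -0.083, 0.0301]
tcp_rot: [-2.223, -2.22, 0.0]
wrist_force: [0.1, -0.7, 0.2]
finger_gap: 0.5
grasp_force: 0.0
total share [ 0.     0.005 -0.005] q7 [ 0.38  0.57 -0.35  1.97  0.31  0.66 -0.17] M [[0.002, 1.0, -0.0], [1.0, -0.002, 0.0], [0.0, -0.0, -1.0]] eef [ 0.5261 -0.083   0.0301] t 9.7
clock: 10.68
eef_pos: [0.5262, 0.0835, 0.1591]
tcp_rot: [-2.22, -2.223, -0.0]
wrist_force: [-0.5, -0.4, -0.0]
finger_gap: 0.501
grasp_force: 0.0
rivet1 top [0.4518 0.051 ] [212.  260.6] 0.64 34
rivet1 side [0.4518 0.0545] [315.  281.8] 0.7 140
rivet1 side [0.4839 0.1437] [296.9 308. ] 0.69 115
rivet1 side [0.581  0.3123] [237.1 365.4] 0.64 170
rivet1 side [0.5599 0.261 ] [252.7 346. ] 0.51 185
rivet1 side [0.3645 0.2643] [350.3 358.3] 0.51 199
rivet1 side [0.4921 0.1956] [290.2 325.4] 0.43 142
rivet1 side [0.3696 0.1902] [348.9 329.6] 0.42 167
cover top [ 0.5254 -0.0843] [260.1 235.2] 0.82 1032
cover side [ 0.5261 -0.081 ] [290.5 241.2] 0.87 762
total share [ 0.21  -0.145  0.197] q7 [ 0.19  0.38 -0.49  1.9   0.22  0.92 -0.4 ] M [[0.003, 1.0, -0.0], [1.0, -0.003, -0.0], [-0.0, -0.0, -1.0]] eef [0.5265 0.0813 0.1591] t 11.1
```

View pics/s4.png

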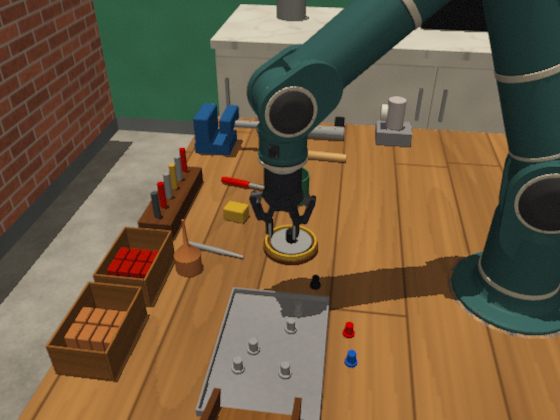

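The cover lies in the ring at (292,241), confirmed flat. Rivet E is at (297,308), and I'll take it first.

```bash
python3 -m creep '[[0,0,0,0.07,-0.05,0.04,0],[0,0,0,0.07,-0.05,0.06,0],[0,0,0,0.07,-0.045,0.06,0],[0,0,0,0,0,0.07,0],[0,0,0,0,0,0.07,0],[0,0,0,0,0,0.06,0],[0,0,0,0,0,0,0],[0,0,0,0,0,0,0],[0,0,0,0,0,0,0]]' 60
python3 -c "
from h import *
to(.4835,.144,.013)"
```

```text
clock: 11.83
eef_pos: [0.4835, 0.1451, 0.0521]
tcp_rot: [2.223, 2.219, 0.001]
wrist_force: [0.5, -0.1, 0.3]
finger_gap: 0.5
grasp_force: 0.0
total share [-0.004 -0.     0.13 ] q7 [ 0.02  0.5  -0.45  2.03  0.34  0.68 -0.65] M [[0.002, 1.0, 0.001], [1.0, -0.002, 0.0], [0.0, 0.001, -1.0]] eef [0.4835 0.1451 0.0521] t 11.8
```

Descend, grip, lift to about z 0.17.

```bash
python3 -m creep '[[0,0,0,-0.004,0,0.04,0],[0,0,0,0,0,0.045,0],[0,0,0,0,0,0.03,0],[0,0,0,0,0,0.015,0],[0,0,0,0,0,0,0],[0,0,0,0,0,0,-1],[0,0,0,0,0,0,-1],[0,0,0,0,0,0,-1],[0,0,0,0,0,0,-1],[0,0,0,0,0,0,-1],[0,0,0,0,0,0,-1],[0,0,0,0,0,-0.03,-1],[0,0,0,0,0,-0.08,-1],[0,0,0,0,0,-0.1,-1],[0,0,0,0,0,-0.1,-1],[0,0,0,0,0,-0.1,-1],[0,0,0,0,0,-0.1,-1],[0,0,0,0,0,0,-1],[0,0,0,0,0,0,-1]]' 60
python3 -c "
from h import *
to(.575,-.3196,.16)"
```

```text
clock: 13.42
eef_pos: [0.4838, 0.1439, 0.1673]
tcp_rot: [2.222, 2.218, 0.004]
wrist_force: [-0.6, -0.6, -0.6]
finger_gap: 0.186
grasp_force: 58.7
total share [-1.545  0.307  0.025] q7 [ 0.1   0.32 -0.53  1.96  0.21  0.91 -0.54] M [[0.002, 1.0, 0.004], [1.0, -0.002, 0.0], [0.0, 0.004, -1.0]] eef [0.4838 0.1439 0.1673] t 13.4
```

```bash
python3 -m creep '[[0,0,0,-0.04,0,0,-1],[0,0,0,-0.07,0.02,0,-1],[0,0,0,-0.1,0.02,0,-1],[0,0,0,-0.1,0.02,0,-1],[0,0,0,-0.1,0.02,0,-1],[0,0,0,-0.1,0.02,0,-1],[0,0,0,-0.1,0.02,0,-1],[0,0,0,-0.1,0.02,0,-1],[0,0,0,-0.1,0.02,0,-1],[0,0,0,-0.1,0.02,0,-1],[0,0,0,-0.1,0.02,0,-1],[0,0,0,-0.1,0.02,0,-1],[0,0,0,-0.1,0.02,0,-1],[0,0,0,-0.1,0.018,0,-1],[0,0,0,-0.1,0,0,-1],[0,0,0,-0.05,0,0,-1],[0,0,0,-0.027,0,0,-1],[0,0,0,0,0,0,-1],[0,0,0,0,0,0,-1],[0,0,0,0,0,0,-1]]' 60
python3 -c "
from h import *
to(.5552,-.302,.055)
f=grab('side'); cv2.imwrite('pics/s5.png',cv2.resize(f['frame'][80:230,190:390],(800,600)))"
```

```text
clock: 15.08
eef_pos: [0.56, -0.3004, 0.1651]
tcp_rot: [-2.221, -2.221, -0.001]
wrist_force: [0.2, 0.0, -1.7]
finger_gap: 0.185
grasp_force: 58.7
total share [-0.006 -0.016  0.367] q7 [ 0.7   0.52 -0.34  1.64  0.2   1.02  0.29] M [[-0.0, 1.0, -0.0], [1.0, 0.0, 0.001], [0.001, -0.0, -1.0]] eef [ 0.56   -0.3004  0.1651] t 15.1
```

View pics/s5.png

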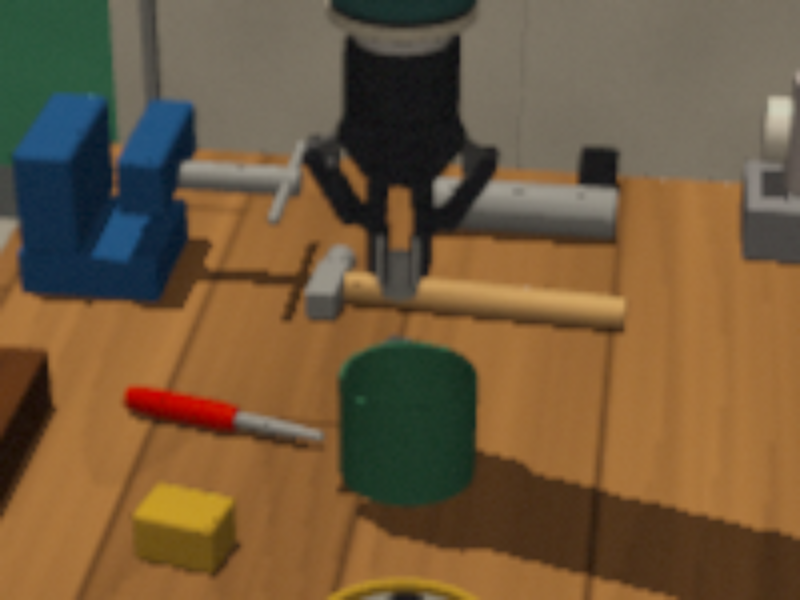

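The rivet is held at crop (398,275), above the pot at (408,350). Lowering it in.

```bash
python3 -m creep '[[0,0,0,-0.006,-0.016,0.03,-1],[0,0,0,0,0,0.06,-1],[0,0,0,0,0,0.08,-1],[0,0,0,0,0,0.08,-1],[0,0,0,0,0,0.06,-1],[0,0,0,0,0,0.04,-1],[0,0,0,0,0,0.016,-1],[0,0,0,0,0,0,-1],[0,0,0,0,0,0,-0.4],[0,0,0,0,0,0,-0.4],[0,0,0,0,0,0,-0.4],[0,0,0,0,0,0,-0.4]]' 60
python3 -c "
from h import *
to(.5552,-.302,.17)"
python3 -m creep '[[0,0,0,0,0,-0.06,-0.4],[0,0,0,0,0,-0.1,-0.4],[0,0,0,0,0,-0.1,-0.4],[0,0,0,0,0,-0.1,-0.4],[0,0,0,0.05,0,-0.02,0],[0,0,0,0.08,0,0,0],[0,0,0,0.1,0,0,0],[0,0,0,0.1,0,0,0],[0,0,0,0.1,0,0,0],[0,0,0,0.1,0,0,0],[0,0,0,0.1,0,0,0],[0,0,0,0.1,0,0,0],[0,0,0,0.1,0,0,0],[0,0,0,0.1,0,0,0],[0,0,0,0.1,0,0,0],[0,0,0,0.05,0,0,0],[0,0,0,0,0,0,0],[0,0,0,0,0,0,0],[0,0,0,0,0,0,0]]' 60
python3 - <<'E'
from h import *
np.set_printoptions(precision=4,suppress=True)
F,o=findall('rivet1',RIV,.004)
for n in o:
    for x,c,s,A in o[n]: print(n,x,c.round(1),round(s,2),A)
to(.492,.195,.06)
f=F['top']; c=proj(f,[.5552,-.3196,.08]).astype(int); cv2.imwrite('pics/t5.png',cv2.resize(np.hstack([f['frame'][c[1]-30:c[1]+30,c[0]-30:c[0]+30],f['frame'][205:265,80:200]]),(720,240)))
E
```

```text
clock: 16.13
eef_pos: [0.5553, -0.3044, 0.0562]
tcp_rot: [2.222, 2.219, 0.0]
wrist_force: [0.4, -0.4, -0.7]
finger_gap: 0.302
grasp_force: 0.0
total share [ 0.008  0.    -0.379] q7 [ 0.68  0.65 -0.31  1.71  0.25  0.82  0.25] M [[0.002, 1.0, 0.001], [1.0, -0.002, -0.001], [-0.001, 0.001, -1.0]] eef [ 0.5553 -0.3044  0.0562] t 16.1
clock: 17.72
eef_pos: [0.5555, 0.019, 0.1695]
tcp_rot: [2.224, 2.218, -0.0]
wrist_force: [-0.2, -0.8, 0.4]
finger_gap: 0.498
grasp_force: 0.0
top [ 0.5547 -0.3035] [335.7 226.9] 0.59 63
top [0.5596 0.2623] [139.6 221.6] 0.47 47
top [0.4888 0.3102] [120.5 245.9] 0.45 79
top [0.3638 0.2596] [135.  291.2] 0.38 86
top [0.3703 0.1885] [161.  289.2] 0.37 53
top [ 0.7199 -0.3579] [353.2 172.4] 0.36 256
side [0.3716 0.1906] [347.9 329.7] 0.64 179
side [0.4892 0.3103] [284.2 370. ] 0.59 193
side [0.5598 0.261 ] [252.7 346. ] 0.58 181
side [0.5808 0.3116] [237.3 365.2] 0.56 193
side [0.3642 0.2639] [350.4 358.1] 0.52 186
side [0.4907 0.1958] [290.8 325.5] 0.48 155
total share [ 0.587 -0.213  0.364] q7 [ 0.27  0.4  -0.45  1.84  0.21  0.95 -0.27] M [[0.003, 1.0, -0.0], [1.0, -0.003, -0.0], [-0.0, -0.0, -1.0]] eef [0.5555 0.0189 0.1694] t 17.9
```

View pics/t5.png

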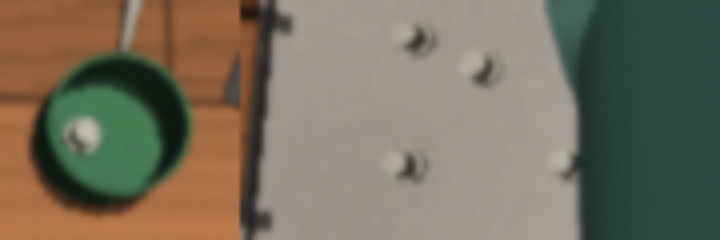

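The top crop shows the first rivet standing in the pot at about (80,135), with four left in the tray. Next is rivet D at (0.4915, 0.1955).

```bash
python3 -m creep '[[0,0,0,0.05,-0.02,0,0],[0,0,0,0.08,-0.03,0,0],[0,0,0,0.09,-0.03,0,0],[0,0,0,0.09,-0.03,0,0],[0,0,0,0.09,-0.03,0,0],[0,0,0,0.09,-0.03,0,0],[0,0,0,0.06,-0.03,0,0],[0,0,0,0.037,-0.013,0.06,0],[0,0,0,0,0,0.1,0],[0,0,0,0,0,0.1,0],[0,0,0,0,0,0.06,0],[0,0,0,0,0,0.03,0],[0,0,0,0,0,0,0],[0,0,0,0,0,0,0]]' 60
python3 -c "
from h import *
to(.4915,.1955,.013)"
```

```text
clock: 19.08
eef_pos: [0.4921, 0.196, 0.0649]
tcp_rot: [-2.224, -2.219, -0.0]
wrist_force: [0.0, -0.6, 0.4]
finger_gap: 0.501
grasp_force: 0.0
total share [-0.002 -0.002  0.173] q7 [-0.06  0.52 -0.46  1.96  0.34  0.73 -0.73] M [[0.002, 1.0, 0.0], [1.0, -0.002, 0.0], [0.0, 0.0, -1.0]] eef [0.4921 0.196  0.0649] t 19.1
```

```bash
python3 -m creep '[[0,0,0,-0.002,-0.002,0.05,0],[0,0,0,0,0,0.06,0],[0,0,0,0,0,0.04,0],[0,0,0,0,0,0.023,0],[0,0,0,0,0,0,0],[0,0,0,0,0,0,-1],[0,0,0,0,0,0,-1],[0,0,0,0,0,0,-1],[0,0,0,0,0,0,-1],[0,0,0,0,0,0,-1],[0,0,0,0,0,0,-1],[0,0,0,0,0,-0.03,-1],[0,0,0,0,0,-0.08,-1],[0,0,0,0,0,-0.1,-1],[0,0,0,0,0,-0.1,-1],[0,0,0,0,0,-0.1,-1],[0,0,0,0,0,-0.1,-1],[0,0,0,0,0,0,-1],[0,0,0,0,0,0,-1]]' 60
python3 -c "
from h import *
to(.5552,-.337,.165)"
```

```text
clock: 20.67
eef_pos: [0.492, 0.1957, 0.1678]
tcp_rot: [2.222, 2.218, 0.005]
wrist_force: [0.1, -0.2, -2.3]
finger_gap: 0.184
grasp_force: 58.7
total share [-1.775  0.214  0.009] q7 [ 0.    0.37 -0.53  1.9   0.23  0.93 -0.64] M [[0.002, 1.0, 0.004], [1.0, -0.002, 0.001], [0.001, 0.004, -1.0]] eef [0.492  0.1957 0.1678] t 20.7
```

```bash
python3 -m creep '[[0,0,0,-0.05,0,0,-1],[0,0,0,-0.09,0.01,0,-1],[0,0,0,-0.11,0.015,0,-1],[0,0,0,-0.11,0.015,0,-1],[0,0,0,-0.11,0.015,0,-1],[0,0,0,-0.11,0.015,0,-1],[0,0,0,-0.11,0.015,0,-1],[0,0,0,-0.11,0.015,0,-1],[0,0,0,-0.11,0.015,0,-1],[0,0,0,-0.11,0.015,0,-1],[0,0,0,-0.11,0.015,0,-1],[0,0,0,-0.11,0.015,0,-1],[0,0,0,-0.11,0.015,0,-1],[0,0,0,-0.11,0.015,0,-1],[0,0,0,-0.11,0.015,0,-1],[0,0,0,-0.11,0.005,0,-1],[0,0,0,-0.06,0,0,-1],[0,0,0,-0.035,0,0,-1],[0,0,0,0,0,0,-1],[0,0,0,0,0,0,-1]]' 60
python3 -c "
from h import *
to(.5552,-.337,.055)"
```

```text
clock: 22.33
eef_pos: [0.5533, -0.336, 0.1649]
tcp_rot: [-2.222, -2.219, -0.0]
wrist_force: [0.4, 0.6, -0.8]
finger_gap: 0.186
grasp_force: 58.7
total share [-0.004  0.007  0.366] q7 [ 0.73  0.54 -0.33  1.6   0.19  1.03  0.35] M [[0.001, 1.0, -0.001], [1.0, -0.001, 0.001], [0.001, -0.001, -1.0]] eef [ 0.5533 -0.336   0.1649] t 22.3
```

```bash
python3 -m creep '[[0,0,0,-0.003,0.007,0.03,-1],[0,0,0,0,0,0.06,-1],[0,0,0,0,0,0.08,-1],[0,0,0,0,0,0.08,-1],[0,0,0,0,0,0.06,-1],[0,0,0,0,0,0.04,-1],[0,0,0,0,0,0.016,-1],[0,0,0,0,0,0,-1],[0,0,0,0,0,0,-0.4],[0,0,0,0,0,0,-0.4],[0,0,0,0,0,0,-0.4],[0,0,0,0,0,0,-0.4]]' 60
python3 -m creep '[[0,0,0,0,0,-0.06,-0.4],[0,0,0,0,0,-0.1,-0.4],[0,0,0,0,0,-0.1,-0.4],[0,0,0,0,0,-0.1,-0.4],[0,0,0,0.05,0,-0.02,0],[0,0,0,0.1,0,0,0],[0,0,0,0.11,0,0,0],[0,0,0,0.11,0,0,0],[0,0,0,0.11,0,0,0],[0,0,0,0.11,0,0,0],[0,0,0,0.11,0,0,0],[0,0,0,0.11,0,0,0],[0,0,0,0.11,0,0,0],[0,0,0,0.11,0,0,0],[0,0,0,0.11,0,0,0],[0,0,0,0.11,0,0,0],[0,0,0,0.05,0,0,0],[0,0,0,0,0,0,0],[0,0,0,0,0,0,0],[0,0,0,0,0,0,0]]' 60
python3 - <<'E'
from h import *
np.set_printoptions(precision=4,suppress=True)
F,o=findall('rivet1',RIV,.004)
for n in o:
    for x,c,s,A in o[n]: print(n,x,c.round(1),round(s,2),A)
to(.5598,.2615,.06)
E
```

```text
clock: 23.33
eef_pos: [0.5558, -0.3383, 0.0565]
tcp_rot: [2.223, 2.219, 0.0]
wrist_force: [-0.2, 0.1, -0.7]
finger_gap: 0.301
grasp_force: 0.0
clock: 25.0
eef_pos: [0.5562, 0.051, 0.1698]
tcp_rot: [2.224, 2.218, -0.0]
wrist_force: [-0.4, -0.5, -0.7]
finger_gap: 0.501
grasp_force: 0.0
top [ 0.5558 -0.3365] [347.  226.8] 0.65 68
top [0.5804 0.3116] [122.8 214.1] 0.65 77
top [ 0.5544 -0.3034] [335.7 227. ] 0.62 61
top [0.4887 0.3101] [120.5 245.9] 0.62 57
top [0.5589 0.2665] [138.1 221.8] 0.53 56
top [0.3634 0.2593] [135.2 291.3] 0.53 59
side [0.5807 0.3119] [237.3 365.3] 0.74 172
side [0.3703 0.1906] [348.5 329.7] 0.64 167
side [0.3647 0.2633] [350.2 357.9] 0.63 181
side [0.5596 0.2609] [252.9 346. ] 0.61 179
side [0.4528 0.0546] [314.6 281.8] 0.59 114
side [0.4888 0.3097] [284.5 369.8] 0.56 198
total share [0.702 0.01  0.365] q7 [ 0.22  0.4  -0.45  1.83  0.21  0.96 -0.33] M [[0.003, 1.0, 0.0], [1.0, -0.003, -0.0], [-0.0, 0.0, -1.0]] eef [0.5562 0.0509 0.1697] t 25.2
```

Two rivets are in the pot. Next is B at (0.5596, 0.261).

```bash
python3 -m creep '[[0,0,0,0.05,0,0,0],[0,0,0,0.09,0,0,0],[0,0,0,0.1,0.005,0,0],[0,0,0,0.1,0.005,0,0],[0,0,0,0.1,0,0,0],[0,0,0,0.1,0,0,0],[0,0,0,0.09,0,0,0],[0,0,0,0.05,0,0,0],[0,0,0,0.02,0,0.06,0],[0,0,0,0,0,0.1,0],[0,0,0,0,0,0.1,0],[0,0,0,0,0,0.07,0],[0,0,0,0,0,0.03,0],[0,0,0,0,0,0,0],[0,0,0,0,0,0,0]]' 60
python3 -c "
from h import *
to(.5597,.2613,.013)"
```

```text
clock: 26.45
eef_pos: [0.5599, 0.2617, 0.0624]
tcp_rot: [2.224, 2.219, 0.0]
wrist_force: [0.2, 0.6, 0.1]
finger_gap: 0.497
grasp_force: 0.0
total share [-0.001 -0.001  0.165] q7 [-0.16  0.65 -0.44  1.74  0.35  0.83 -0.76] M [[0.002, 1.0, 0.0], [1.0, -0.002, 0.0], [0.0, 0.0, -1.0]] eef [0.5599 0.2617 0.0624] t 26.4
```

```bash
python3 -m creep '[[0,0,0,0,0,0.05,0],[0,0,0,0,0,0.06,0],[0,0,0,0,0,0.035,0],[0,0,0,0,0,0.02,0],[0,0,0,0,0,0,0],[0,0,0,0,0,0,-1],[0,0,0,0,0,0,-1],[0,0,0,0,0,0,-1],[0,0,0,0,0,0,-1],[0,0,0,0,0,0,-1],[0,0,0,0,0,0,-1],[0,0,0,0,0,-0.03,-1],[0,0,0,0,0,-0.08,-1],[0,0,0,0,0,-0.1,-1],[0,0,0,0,0,-0.1,-1],[0,0,0,0,0,-0.1,-1],[0,0,0,0,0,-0.1,-1],[0,0,0,0,0,0,-1],[0,0,0,0,0,0,-1]]' 60
python3 -c "
from h import *
to(.570,-.3196,.165)"
```

```text
clock: 28.03
eef_pos: [0.5602, 0.2623, 0.1677]
tcp_rot: [2.222, 2.218, 0.005]
wrist_force: [0.3, -0.4, -1.9]
finger_gap: 0.182
grasp_force: 58.6
total share [-1.939  0.036  0.007] q7 [-0.13  0.51 -0.49  1.68  0.28  1.01 -0.71] M [[0.002, 1.0, 0.004], [1.0, -0.002, 0.001], [0.001, 0.004, -1.0]] eef [0.5602 0.2623 0.1677] t 28.0
```

```bash
python3 -m creep '[[0,0,0,-0.05,0.01,0,-1],[0,0,0,-0.1,0.01,0,-1],[0,0,0,-0.115,0.01,0,-1],[0,0,0,-0.115,0,0,-1],[0,0,0,-0.115,0,0,-1],[0,0,0,-0.115,0,0,-1],[0,0,0,-0.115,0,0,-1],[0,0,0,-0.115,0,0,-1],[0,0,0,-0.115,0,0,-1],[0,0,0,-0.115,0,0,-1],[0,0,0,-0.115,0,0,-1],[0,0,0,-0.115,0,0,-1],[0,0,0,-0.115,0,0,-1],[0,0,0,-0.115,0,0,-1],[0,0,0,-0.115,0,0,-1],[0,0,0,-0.115,0,0,-1],[0,0,0,-0.115,0,0,-1],[0,0,0,-0.064,0,0,-1],[0,0,0,0,0,0,-1],[0,0,0,0,0,0,-1]]' 60
python3 -c "
from h import *
to(.570,-.3196,.055)"
```

```text
clock: 29.7
eef_pos: [0.5666, -0.3207, 0.1641]
tcp_rot: [-2.224, -2.216, 0.001]
wrist_force: [0.4, 0.9, -1.1]
finger_gap: 0.186
grasp_force: 58.7
total share [0.003 0.012 0.364] q7 [ 0.71  0.55 -0.34  1.59  0.21  1.03  0.31] M [[0.004, 1.0, -0.002], [1.0, -0.004, 0.001], [0.001, -0.002, -1.0]] eef [ 0.5666 -0.3207  0.1641] t 29.7
```

```bash
python3 -m creep '[[0,0,0,0.003,0.012,0.03,-1],[0,0,0,0,0,0.06,-1],[0,0,0,0,0,0.08,-1],[0,0,0,0,0,0.08,-1],[0,0,0,0,0,0.06,-1],[0,0,0,0,0,0.02,-1],[0,0,0,0,0,0,-1],[0,0,0,0,0,0,-1],[0,0,0,0,0,0,-0.4],[0,0,0,0,0,0,-0.4],[0,0,0,0,0,0,-0.4],[0,0,0,0,0,0,-0.4]]' 60
python3 -m creep '[[0,0,0,0,0,-0.06,-0.4],[0,0,0,0,0,-0.1,-0.4],[0,0,0,0,0,-0.1,-0.4],[0,0,0,0,0,-0.07,-0.4],[0,0,0,0.05,0,-0.01,0],[0,0,0,0.1,0,0,0],[0,0,0,0.11,0,0,0],[0,0,0,0.11,0,0,0],[0,0,0,0.11,0,0,0],[0,0,0,0.11,0,0,0],[0,0,0,0.11,0,0,0],[0,0,0,0.11,0,0,0],[0,0,0,0.11,0,0,0],[0,0,0,0.11,0,0,0],[0,0,0,0.11,0,0,0],[0,0,0,0.11,0,0,0],[0,0,0,0.05,0,0,0],[0,0,0,0,0,0,0],[0,0,0,0,0,0,0],[0,0,0,0,0,0,0]]' 60
python3 - <<'E'
from h import *
np.set_printoptions(precision=4,suppress=True)
F,o=findall('rivet1',RIV,.004)
for n in o:
    for x,c,s,A in o[n]: print(n,x,c.round(1),round(s,2),A)
to(.5806,.3117,.06)
f=F['top']; c=proj(f,[.5552,-.3196,.08]).astype(int); cv2.imwrite('pics/t6.png',cv2.resize(np.hstack([f['frame'][c[1]-30:c[1]+30,c[0]-30:c[0]+30],f['frame'][205:265,80:200]]),(720,240)))
E
```

```text
clock: 30.7
eef_pos: [0.5713, -0.319, 0.0668]
tcp_rot: [2.223, 2.219, 0.0]
wrist_force: [-0.2, -0.2, -0.3]
finger_gap: 0.299
grasp_force: 0.0
clock: 32.37
eef_pos: [0.5716, 0.0702, 0.168]
tcp_rot: [2.224, 2.219, -0.001]
wrist_force: [-0.8, -0.0, -0.0]
finger_gap: 0.496
grasp_force: 0.0
top [ 0.5815 -0.3269] [343.6 218. ] 0.64 46
top [0.3635 0.2588] [135.3 291.3] 0.62 70
top [ 0.555  -0.3028] [335.5 226.8] 0.54 71
top [0.5806 0.3117] [122.7 214. ] 0.45 80
top [0.4888 0.31  ] [120.6 246. ] 0.41 54
side [0.364  0.2637] [350.5 358. ] 0.62 191
side [0.3707 0.19  ] [348.4 329.5] 0.48 140
side [0.4529 0.0563] [314.5 282.3] 0.48 103
side [0.5809 0.3111] [237.3 364.9] 0.46 195
side [0.4888 0.3097] [284.5 369.8] 0.44 194
total share [0.806 0.027 0.36 ] q7 [ 0.19  0.44 -0.46  1.79  0.23  0.97 -0.37] M [[0.003, 1.0, -0.0], [1.0, -0.003, -0.0], [-0.0, -0.0, -1.0]] eef [0.5718 0.0701 0.1681] t 32.6
```

View pics/t6.png

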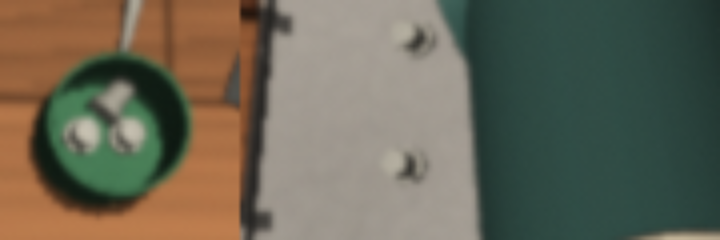

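The pot holds two standing rivets and one lying behind them. Two are left in the tray. Next is A at (0.5807, 0.3115).

```bash
python3 -m creep '[[0,0,0,0.05,0,0,0],[0,0,0,0.09,0.005,0,0],[0,0,0,0.1,0.01,0,0],[0,0,0,0.1,0.01,0,0],[0,0,0,0.1,0,0,0],[0,0,0,0.1,0,0,0],[0,0,0,0.1,0,0,0],[0,0,0,0.09,0,0,0],[0,0,0,0.05,0,0,0],[0,0,0,0.025,0,0.06,0],[0,0,0,0,0,0.1,0],[0,0,0,0,0,0.1,0],[0,0,0,0,0,0.07,0],[0,0,0,0,0,0.03,0],[0,0,0,0,0,0,0],[0,0,0,0,0,0,0]]' 60
python3 -c "
from h import *
to(.5808,.3114,.013)"
```

```text
clock: 33.9
eef_pos: [0.5801, 0.3124, 0.0609]
tcp_rot: [-2.224, -2.219, -0.001]
wrist_force: [1.0, 0.4, 0.1]
finger_gap: 0.499
grasp_force: 0.0
total share [-0.003  0.002  0.16 ] q7 [-0.23  0.71 -0.44  1.63  0.36  0.89 -0.81] M [[0.002, 1.0, 0.0], [1.0, -0.002, 0.0], [0.0, 0.0, -1.0]] eef [0.5801 0.3124 0.0609] t 33.9
```

```bash
python3 -m creep '[[0,0,0,-0.003,0.002,0.05,0],[0,0,0,0,0,0.06,0],[0,0,0,0,0,0.03,0],[0,0,0,0,0,0.02,0],[0,0,0,0,0,0,0],[0,0,0,0,0,0,-1],[0,0,0,0,0,0,-1],[0,0,0,0,0,0,-1],[0,0,0,0,0,0,-1],[0,0,0,0,0,0,-1],[0,0,0,0,0,0,-1],[0,0,0,0,0,-0.03,-1],[0,0,0,0,0,-0.08,-1],[0,0,0,0,0,-0.1,-1],[0,0,0,0,0,-0.1,-1],[0,0,0,0,0,-0.1,-1],[0,0,0,0,0,-0.1,-1],[0,0,0,0,0,0,-1],[0,0,0,0,0,0,-1]]' 60
python3 -c "
from h import *
to(.541,-.3196,.165)"
```

```text
clock: 35.48
eef_pos: [0.5809, 0.3121, 0.1678]
tcp_rot: [2.222, 2.219, 0.005]
wrist_force: [0.6, 0.1, -1.8]
finger_gap: 0.185
grasp_force: 58.6
total share [-2.106 -0.13   0.005] q7 [-0.2   0.58 -0.48  1.57  0.3   1.06 -0.76] M [[0.002, 1.0, 0.003], [1.0, -0.002, 0.002], [0.002, 0.003, -1.0]] eef [0.5809 0.3121 0.1678] t 35.5
```

```bash
python3 -m creep '[[0,0,0,-0.05,0,0,-1],[0,0,0,-0.1,-0.01,0,-1],[0,0,0,-0.12,-0.01,0,-1],[0,0,0,-0.12,-0.01,0,-1],[0,0,0,-0.12,-0.01,0,-1],[0,0,0,-0.12,-0.01,0,-1],[0,0,0,-0.12,-0.01,0,-1],[0,0,0,-0.12,-0.01,0,-1],[0,0,0,-0.12,-0.01,0,-1],[0,0,0,-0.12,-0.01,0,-1],[0,0,0,-0.12,-0.01,0,-1],[0,0,0,-0.12,-0.01,0,-1],[0,0,0,-0.12,-0.01,0,-1],[0,0,0,-0.12,-0.01,0,-1],[0,0,0,-0.12,-0.01,0,-1],[0,0,0,-0.12,0,0,-1],[0,0,0,-0.12,0,0,-1],[0,0,0,-0.1,0,0,-1],[0,0,0,-0.056,0,0,-1],[0,0,0,0,0,0,-1]]' 60
python3 -c "
from h import *
to(.541,-.3196,.067)"
```

```text
clock: 37.15
eef_pos: [0.5351, -0.3244, 0.1639]
tcp_rot: [-2.228, -2.213, 0.003]
wrist_force: [0.6, 0.8, -0.8]
finger_gap: 0.183
grasp_force: 58.7
total share [0.016 0.02  0.323] q7 [ 0.75  0.51 -0.34  1.66  0.19  1.    0.34] M [[0.007, 1.0, -0.002], [1.0, -0.007, -0.0], [-0.0, -0.002, -1.0]] eef [ 0.5351 -0.3244  0.1639] t 37.1
```

```bash
python3 -m creep '[[0,0,0,0,0.01,0,-1],[0,0,0,0,0,0,-1]]' 60
python3 -c "
from h import *
to(.541,-.3196,.067)"
```

```text
clock: 37.32
eef_pos: [0.5405, -0.3187, 0.1646]
tcp_rot: [-2.221, -2.22, -0.001]
wrist_force: [0.7, 0.2, -1.3]
finger_gap: 0.186
grasp_force: 58.7
total share [-0.003  0.002  0.325] q7 [ 0.74  0.51 -0.34  1.66  0.2   1.01  0.33] M [[0.0, 1.0, -0.001], [1.0, -0.0, 0.001], [0.001, -0.001, -1.0]] eef [ 0.5405 -0.3187  0.1646] t 37.3
```

```bash
python3 -m creep '[[0,0,0,-0.003,0.002,0.03,-1],[0,0,0,0,0,0.06,-1],[0,0,0,0,0,0.08,-1],[0,0,0,0,0,0.08,-1],[0,0,0,0,0,0.06,-1],[0,0,0,0,0,0.02,-1],[0,0,0,0,0,0,-1],[0,0,0,0,0,0,-1],[0,0,0,0,0,0,-0.4],[0,0,0,0,0,0,-0.4],[0,0,0,0,0,0,-0.4],[0,0,0,0,0,0,-0.4]]' 60
python3 -m creep '[[0,0,0,0,0,-0.06,-0.4],[0,0,0,0,0,-0.1,-0.4],[0,0,0,0,0,-0.1,-0.4],[0,0,0,0,0,-0.07,-0.4],[0,0,0,0.05,0,-0.01,0],[0,0,0,0.1,-0.01,0,0],[0,0,0,0.11,-0.01,0,0],[0,0,0,0.11,-0.01,0,0],[0,0,0,0.11,-0.01,0,0],[0,0,0,0.11,-0.01,0,0],[0,0,0,0.11,-0.01,0,0],[0,0,0,0.11,-0.01,0,0],[0,0,0,0.11,-0.01,0,0],[0,0,0,0.11,-0.01,0,0],[0,0,0,0.11,-0.01,0,0],[0,0,0,0.11,0,0,0],[0,0,0,0.05,0,0,0],[0,0,0,0,0,0,0],[0,0,0,0,0,0,0],[0,0,0,0,0,0,0]]' 60
python3 - <<'E'
from h import *
np.set_printoptions(precision=4,suppress=True)
F,o=findall('rivet1',RIV,.004)
for n in o:
    for x,c,s,A in o[n]: print(n,x,c.round(1),round(s,2),A)
to(.4888,.310,.06)
E
```

```text
clock: 38.32
eef_pos: [0.5411, -0.3211, 0.0669]
tcp_rot: [2.223, 2.219, 0.0]
wrist_force: [-0.2, -0.1, 0.1]
finger_gap: 0.307
grasp_force: 0.0
clock: 39.98
eef_pos: [0.5113, 0.0684, 0.168]
tcp_rot: [2.224, 2.219, -0.001]
wrist_force: [1.0, 1.0, 1.3]
finger_gap: 0.5
grasp_force: 0.0
top [ 0.5817 -0.3265] [343.4 218. ] 0.6 60
top [ 0.5565 -0.3372] [347.2 226.6] 0.54 57
top [0.4882 0.3094] [120.8 246.2] 0.45 69
top [ 0.5547 -0.3032] [335.6 227. ] 0.43 47
top [0.4528 0.0501] [212.3 260.3] 0.39 54
top [ 0.532  -0.3251] [343.2 234.9] 0.37 54
side [0.4889 0.3101] [284.4 370. ] 0.65 205
side [0.371  0.1895] [348.2 329.3] 0.52 142
total share [ 0.806 -0.078  0.36 ] q7 [ 0.23  0.34 -0.5   1.93  0.2   0.92 -0.37] M [[0.003, 1.0, -0.0], [1.0, -0.003, -0.0], [-0.0, -0.0, -1.0]] eef [0.5115 0.0682 0.1681] t 40.2
```

Four rivets are in the pot. The last is C at (0.4888, 0.310).

```bash
python3 -m creep '[[0,0,0,0.05,0,0,0],[0,0,0,0.09,-0.01,0,0],[0,0,0,0.1,-0.02,0,0],[0,0,0,0.1,-0.02,0,0],[0,0,0,0.1,-0.02,0,0],[0,0,0,0.1,-0.008,0,0],[0,0,0,0.1,0,0,0],[0,0,0,0.09,0,0,0],[0,0,0,0.05,0,0,0],[0,0,0,0.025,0,0.06,0],[0,0,0,0,0,0.1,0],[0,0,0,0,0,0.1,0],[0,0,0,0,0,0.07,0],[0,0,0,0,0,0.03,0],[0,0,0,0,0,0,0],[0,0,0,0,0,0,0]]' 60
python3 -c "
from h import *
to(.4888,.310,.013)"
```

```text
clock: 41.52
eef_pos: [0.4888, 0.3107, 0.0608]
tcp_rot: [-2.224, -2.219, -0.0]
wrist_force: [-0.5, 0.4, 0.1]
finger_gap: 0.5
grasp_force: 0.0
total share [-0.002  0.     0.159] q7 [-0.24  0.6  -0.49  1.84  0.39  0.79 -0.94] M [[0.002, 1.0, 0.0], [1.0, -0.002, 0.0], [0.0, 0.0, -1.0]] eef [0.4888 0.3107 0.0608] t 41.5
```

```bash
python3 -m creep '[[0,0,0,-0.002,0,0.05,0],[0,0,0,0,0,0.06,0],[0,0,0,0,0,0.03,0],[0,0,0,0,0,0.02,0],[0,0,0,0,0,0,0],[0,0,0,0,0,0,-1],[0,0,0,0,0,0,-1],[0,0,0,0,0,0,-1],[0,0,0,0,0,0,-1],[0,0,0,0,0,0,-1],[0,0,0,0,0,0,-1],[0,0,0,0,0,-0.03,-1],[0,0,0,0,0,-0.08,-1],[0,0,0,0,0,-0.1,-1],[0,0,0,0,0,-0.1,-1],[0,0,0,0,0,-0.1,-1],[0,0,0,0,0,-0.1,-1],[0,0,0,0,0,0,-1],[0,0,0,0,0,0,-1]]' 60
python3 -c "
from h import *
to(.553,-.3196,.165)"
```

```text
clock: 43.1
eef_pos: [0.4891, 0.3105, 0.1676]
tcp_rot: [2.222, 2.219, 0.006]
wrist_force: [-0.8, -0.3, -2.0]
finger_gap: 0.179
grasp_force: 58.6
total share [-2.1    0.217  0.006] q7 [-0.18  0.46 -0.56  1.78  0.29  0.98 -0.86] M [[0.002, 1.0, 0.003], [1.0, -0.002, 0.002], [0.002, 0.003, -1.0]] eef [0.4891 0.3105 0.1676] t 43.1
```

```bash
python3 -m creep '[[0,0,0,-0.05,0,0,-1],[0,0,0,-0.1,0.01,0,-1],[0,0,0,-0.12,0.015,0,-1],[0,0,0,-0.12,0.015,0,-1],[0,0,0,-0.12,0.015,0,-1],[0,0,0,-0.12,0.015,0,-1],[0,0,0,-0.12,0.015,0,-1],[0,0,0,-0.12,0.015,0,-1],[0,0,0,-0.12,0.015,0,-1],[0,0,0,-0.12,0.015,0,-1],[0,0,0,-0.12,0.015,0,-1],[0,0,0,-0.12,0.015,0,-1],[0,0,0,-0.12,0.015,0,-1],[0,0,0,-0.12,0.015,0,-1],[0,0,0,-0.12,0.015,0,-1],[0,0,0,-0.12,0.01,0,-1],[0,0,0,-0.12,0,0,-1],[0,0,0,-0.09,0,0,-1],[0,0,0,-0.06,0,0,-1],[0,0,0,0,0,0,-1]]' 60
python3 -m creep '[[0,0,0,0,0,0,-1],[0,0,0,0,0,0,-1]]' 60
python3 -c "
from h import *
to(.550,-.3196,.067)"
```

```text
clock: 44.77
eef_pos: [0.5502, -0.3245, 0.1639]
tcp_rot: [-2.228, -2.213, 0.003]
wrist_force: [-0.4, -0.4, -0.3]
finger_gap: 0.188
grasp_force: 58.7
clock: 44.93
eef_pos: [0.5518, -0.3189, 0.1646]
tcp_rot: [-2.221, -2.22, -0.0]
wrist_force: [0.6, 1.3, -0.9]
finger_gap: 0.183
grasp_force: 58.7
total share [-0.003 -0.006  0.325] q7 [ 0.74  0.53 -0.36  1.63  0.21  1.02  0.31] M [[0.001, 1.0, -0.001], [1.0, -0.001, 0.001], [0.001, -0.001, -1.0]] eef [ 0.5518 -0.3189  0.1646] t 44.9
```

```bash
python3 -m creep '[[0,0,0,0,-0.006,0.03,-1],[0,0,0,0,0,0.06,-1],[0,0,0,0,0,0.08,-1],[0,0,0,0,0,0.08,-1],[0,0,0,0,0,0.06,-1],[0,0,0,0,0,0.02,-1],[0,0,0,0,0,0,-1],[0,0,0,0,0,0,-1],[0,0,0,0,0,0,-0.4],[0,0,0,0,0,0,-0.4],[0,0,0,0,0,0,-0.4],[0,0,0,0,0,0,-0.4]]' 60
python3 -m creep '[[0,0,0,0,0,-0.06,-0.4],[0,0,0,0,0,-0.1,-0.4],[0,0,0,0,0,-0.1,-0.4],[0,0,0,0,0,-0.07,-0.4],[0,0,0,0.05,0,-0.01,0],[0,0,0,0.1,-0.01,0,0],[0,0,0,0.11,-0.01,0,0],[0,0,0,0.11,-0.01,0,0],[0,0,0,0.11,-0.01,0,0],[0,0,0,0.11,-0.01,0,0],[0,0,0,0.11,-0.01,0,0],[0,0,0,0.11,-0.01,0,0],[0,0,0,0.11,-0.01,0,0],[0,0,0,0.11,0,0,0],[0,0,0,0.11,0,0,0],[0,0,0,0.11,0,0,0],[0,0,0,0.05,0,0,0],[0,0,0,0,0,0,0],[0,0,0,0,0,0,0],[0,0,0,0,0,0,0]]' 60
python3 - <<'E'
from h import *
np.set_printoptions(precision=4,suppress=True)
F,o=findall('rivet1',RIV,.004)
for n in o:
    for x,c,s,A in o[n]: print(n,x,c.round(1),round(s,2),A)
F2,o=findall('cover',COV,.012)
for n in o:
    for x,c,s,A in o[n]: print(n,x,c.round(1),round(s,2),A)
to(.526,-.083,.15)
f=F['top']; c=proj(f,[.5552,-.3196,.08]).astype(int); a=cv2.resize(f['frame'][c[1]-30:c[1]+30,c[0]-30:c[0]+30],(400,400)); b=cv2.resize(F['side']['frame'][260:410,190:340],(400,400))
cv2.imwrite('pics/t7.png',np.hstack([a,b]))
E
```

```text
clock: 45.93
eef_pos: [0.5504, -0.3202, 0.0669]
tcp_rot: [2.223, 2.219, 0.0]
wrist_force: [-0.6, -0.0, 0.6]
finger_gap: 0.303
grasp_force: 0.0
clock: 47.6
eef_pos: [0.5266, 0.0692, 0.168]
tcp_rot: [2.224, 2.219, -0.001]
wrist_force: [0.3, -0.5, -0.5]
finger_gap: 0.497
grasp_force: 0.0
top [0.3642 0.2644] [133.3 291.1] 0.63 38
top [ 0.5302 -0.3242] [342.9 235.5] 0.57 46
top [ 0.5563 -0.3027] [335.4 226.4] 0.54 49
top [ 0.582  -0.3271] [343.6 217.9] 0.45 78
side [0.3715 0.1914] [347.9 330. ] 0.66 146
side [0.3642 0.2649] [350.4 358.5] 0.6 171
top [ 0.5264 -0.0839] [259.9 234.9] 0.67 1064
side [ 0.5269 -0.0839] [290.3 240.5] 0.72 798
total share [-0.509 -0.001  0.061] q7 [ 0.23  0.37 -0.51  1.89  0.22  0.94 -0.38] M [[0.002, 1.0, -0.0], [1.0, -0.002, 0.0], [0.0, -0.0, -1.0]] eef [0.5268 0.0697 0.1682] t 48.0
```

View pics/t7.png

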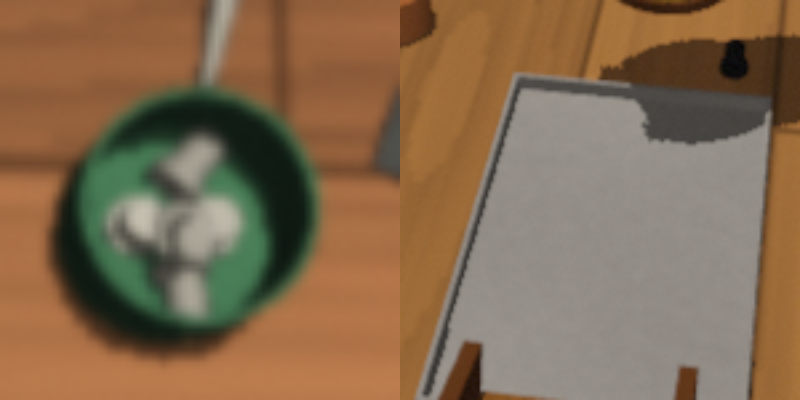

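The pot holds five rivets (crop around (175,230)) and the tray is empty. Now back to the cover, at the pose where I released it: (0.5261, -0.083).

```bash
python3 -m creep '[[0,0,0,-0.05,0,0,0.3],[0,0,0,-0.09,0,0,0.3],[0,0,0,-0.1,0,0,0.3],[0,0,0,-0.1,0,0,0.3],[0,0,0,-0.09,0,0,0.3],[0,0,0,-0.05,-0.002,0,0.3],[0,0,0,-0.029,0,0.06,0.3],[0,0,0,0,0,0.1,0.3],[0,0,0,0,0,0.08,0.3],[0,0,0,0,0,0.04,0.3],[0,0,0,0,0,0,0.3],[0,0,0,0,0,0,0.3]]' 60
python3 -c "
from h import *
to(.5261,-.083,.031)"
```

```text
clock: 49.0
eef_pos: [0.526, -0.0825, 0.0845]
tcp_rot: [-2.222, -2.22, 0.0]
wrist_force: [0.2, 0.2, 1.2]
finger_gap: 0.651
grasp_force: 0.0
total share [-0.002  0.     0.178] q7 [ 0.43  0.48 -0.41  1.95  0.27  0.77 -0.14] M [[0.001, 1.0, -0.0], [1.0, -0.001, 0.0], [0.0, -0.0, -1.0]] eef [ 0.526  -0.0825  0.0845] t 49.0
```

```bash
python3 -m creep '[[0,0,0,-0.002,0,0.04,0.3],[0,0,0,0,0,0.06,0.3],[0,0,0,0,0,0.05,0.3],[0,0,0,0,0,0.028,0.3],[0,0,0,0,0,0,0.3],[0,0,0,0,0,0,-1],[0,0,0,0,0,0,-1],[0,0,0,0,0,0,-1],[0,0,0,0,0,0,-1],[0,0,0,0,0,0,-1],[0,0,0,0,0,0,-1],[0,0,0,0,0,0,-1]]' 80
python3 -c "
from h import *
to(.5261,-.083,.170)"
```

```text
clock: 50.0
eef_pos: [0.5266, -0.0834, 0.0322]
tcp_rot: [2.222, 2.219, 0.001]
wrist_force: [-2.6, 1.6, 10.0]
finger_gap: 0.298
grasp_force: 77.9
total share [ 0.001 -0.001 -0.459] q7 [ 0.4   0.57 -0.37  1.97  0.32  0.66 -0.18] M [[0.002, 1.0, 0.002], [1.0, -0.002, -0.0], [-0.0, 0.002, -1.0]] eef [ 0.5266 -0.0834  0.0322] t 50.0
```

```bash
python3 -m creep '[[0,0,0,0,0,-0.02,-1],[0,0,0,0,0,-0.05,-1],[0,0,0,0,0,-0.08,-1],[0,0,0,0,0,-0.09,-1],[0,0,0,0,0,-0.09,-1],[0,0,0,0,0,-0.08,-1],[0,0,0,0,0,-0.04,-1],[0,0,0,0,0,-0.01,-1],[0,0,0,0,0,0,-1],[0,0,0,0,0,0,-1]]' 80
python3 -c "
from h import *
to(.5552,-.3196,.165)"
```

```text
clock: 50.83
eef_pos: [0.5253, -0.0834, 0.1677]
tcp_rot: [-2.223, -2.219, 0.001]
wrist_force: [-0.0, -0.5, -2.9]
finger_gap: 0.303
grasp_force: 79.0
total share [-0.787  0.101  0.009] q7 [ 0.48  0.36 -0.46  1.89  0.19  0.93 -0.07] M [[0.002, 1.0, -0.001], [1.0, -0.002, 0.0], [0.0, -0.001, -1.0]] eef [ 0.5253 -0.0834  0.1677] t 50.8
```

```bash
python3 -m creep '[[0,0,0,-0.03,0,0,-1],[0,0,0,-0.05,0.01,0,-1],[0,0,0,-0.07,0.01,0,-1],[0,0,0,-0.08,0.01,0,-1],[0,0,0,-0.08,0.01,0,-1],[0,0,0,-0.08,0.01,0,-1],[0,0,0,-0.08,0.01,0,-1],[0,0,0,-0.08,0.01,0,-1],[0,0,0,-0.08,0.01,0,-1],[0,0,0,-0.07,0.01,0,-1],[0,0,0,-0.05,0.01,0,-1],[0,0,0,-0.037,0,0,-1],[0,0,0,0,0,0,-1],[0,0,0,0,0,0,-1],[0,0,0,0,0,0,-1],[0,0,0,0,0,0,-1]]'
python3 -c "
from h import *
to(.5552,-.3196,.0922)
f=grab('side'); F2={}
cv2.imwrite('pics/s8.png',cv2.resize(f['frame'][80:230,190:390],(800,600)))
for s,c,A in cents('side','cover'): print(locate([(f,c)],COV,[.555,-.32],.145)[0],s,A)"
```

```text
clock: 52.17
eef_pos: [0.5556, -0.3184, 0.1686]
tcp_rot: [-2.221, -2.221, -0.0]
wrist_force: [-1.0, 0.7, -2.3]
finger_gap: 0.297
grasp_force: 79.0
total share [-0.004 -0.001  0.255] q7 [ 0.74  0.53 -0.37  1.62  0.21  1.03  0.31] M [[0.0, 1.0, -0.0], [1.0, -0.0, 0.0], [0.0, -0.0, -1.0]] eef [ 0.5556 -0.3184  0.1686] t 52.2
[ 0.55536567 -0.32117559] 0.72 472
```

View pics/s8.png

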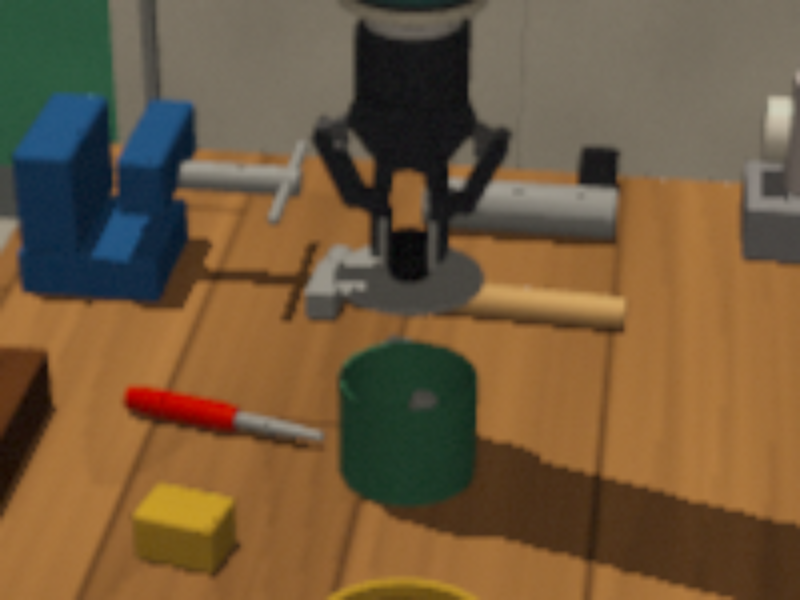

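The cover is level, knob at crop (408,255), directly above the pot at (408,350). Lowering it.

```bash
python3 -m creep '[[0,0,0,-0.004,-0.001,0.03,-1],[0,0,0,0,0,0.05,-1],[0,0,0,0,0,0.05,-1],[0,0,0,0,0,0.04,-1],[0,0,0,0,0,0.02,-1],[0,0,0,0,0,0.01,-1],[0,0,0,0,0,0,-1],[0,0,0,0,0,0,-1]]'
python3 -c "
from h import *
to(.5552,-.3196,.0922)"
```

```text
clock: 52.93
eef_pos: [0.5555, -0.3207, 0.1092]
tcp_rot: [2.223, 2.219, 0.0]
wrist_force: [0.5, -0.9, -2.0]
finger_gap: 0.3
grasp_force: 79.0
total share [ 0.004 -0.001  0.057] q7 [ 0.73  0.6  -0.35  1.66  0.24  0.92  0.29] M [[0.002, 1.0, 0.0], [1.0, -0.002, -0.0], [-0.0, 0.0, -1.0]] eef [ 0.5555 -0.3207  0.1092] t 52.9
```

```bash
python3 -m creep '[[0,0,0,0.004,-0.001,0.01,-1],[0,0,0,0,0,0.01,-1],[0,0,0,0,0,0.01,-1],[0,0,0,0,0,0.01,-1],[0,0,0,0,0,0.01,-1],[0,0,0,0,0,0.005,-1],[0,0,0,0,0,0,-1],[0,0,0,0,0,0,-1]]'
python3 -c "
from h import *
to(.5552,-.3196,.0922)"
```

```text
clock: 53.6
eef_pos: [0.5549, -0.3195, 0.0922]
tcp_rot: [-2.223, -2.22, 0.0]
wrist_force: [-2.0, 0.7, 0.0]
finger_gap: 0.295
grasp_force: 78.8
total share [-0.     0.001  0.   ] q7 [ 0.72  0.62 -0.34  1.67  0.25  0.89  0.28] M [[0.002, 1.0, -0.0], [1.0, -0.002, 0.0], [0.0, -0.0, -1.0]] eef [ 0.5549 -0.3195  0.0922] t 53.6
```

Seated. I'll release, retreat up and away, then check.

```bash
python3 -m creep '[[0,0,0,0,0,0,0],[0,0,0,0,0,0,0],[0,0,0,0,0,0,0],[0,0,0,0,0,0,0.3],[0,0,0,0,0,0,0.3],[0,0,0,0,0,-0.03,0.3],[0,0,0,0,0,-0.06,0.3],[0,0,0,0,0,-0.09,0.3],[0,0,0,0,0,-0.09,0.3],[0,0,0,0,0,-0.09,0.3],[0,0,0,0.1,0,0,0.3],[0,0,0,0.1,0,0,0.3],[0,0,0,0.1,0,0,0.3],[0,0,0,0.1,0,0,0.3],[0,0,0,0.1,0,0,0.3],[0,0,0,0.1,0,0,0.3],[0,0,0,0.1,0,0,0.3],[0,0,0,0,0,0,0.3],[0,0,0,0,0,0,0.3]]'
python3 - <<'E'
from h import *
np.set_printoptions(precision=4,suppress=True)
F,o=findall('cover',COV,.072)
for n in o:
    for x,c,s,A in o[n]: print(n,x,c.round(1),round(s,2),A)
a=cv2.resize(F['side']['frame'][130:230,240:340],(400,400)); b=cv2.resize(F['top']['frame'][180:270,300:390],(400,400))
cv2.imwrite('pics/s9.png',np.hstack([a,b]))
E
```

```text
clock: 55.18
eef_pos: [0.5555, -0.1077, 0.2012]
tcp_rot: [2.219, 2.223, 0.001]
wrist_force: [0.6, -0.8, -0.4]
finger_gap: 0.65
grasp_force: 0.0
top [ 0.5543 -0.319 ] [346.  223.5] 0.59 1099
side [ 0.555  -0.3158] [290.9 172.7] 0.84 506
```

View pics/s9.png

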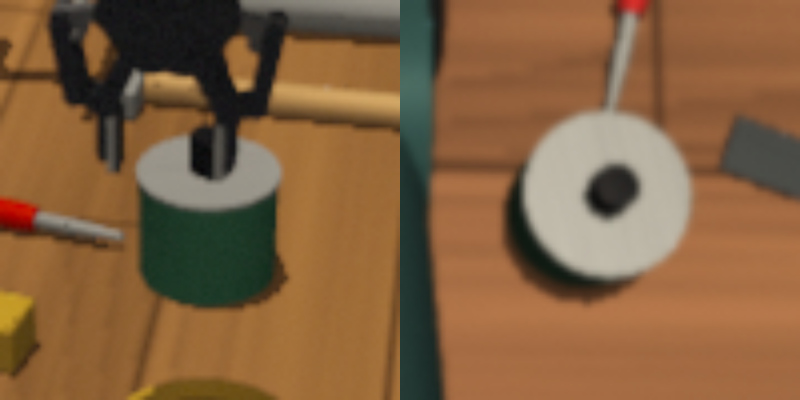

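The cover sits level on the pot at the same pixel as at the start (346,223), and the robot is clear of it. Handing in.

```bash
python3 -c "
from workcell import arm; print(arm.job_done())"
```

```text
the job is handed in; nothing more can be done
None
```

I handed in the job at about 55 s, with all five steel rivets in the pot and the cover back on it, level and centred in the last pictures; the hand-in call returned no verdict.

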